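# Set the chopper's gear lever and hold its pulse dial at the third click

## Robot

A 7-joint arm with a two-finger parallel gripper is mounted at the origin on a cart in front of the work surface, level with it; the furniture and walls round the work are solid. World frame = base frame: x ahead of the robot, y to its left, z up, the work surface at z = 0. Lengths are in m, angles in rad, forces in N, time in s.
With the tool pointing down it reaches from about 0.35 to 0.9 m from the base axis. Payload 19.9 kg.
Tool frame: the origin (TCP) lies at the very end of the fingers, on their centre line; the grasp point (between the pads) lies 19 mm behind it; z points along the fingers, y is the line along which they close (so a half turn about z gives the same grasp; the last joint's range is limited). The gripper opens to 94 mm and grips with 3 to 60 N. Pads are 16 mm wide; open, the fingers measure 119 mm over their backs; the gripper's body (75 mm by 177 mm) begins 78 mm behind the grasp point.
Start: joints at [1.27, 0.417, -0.01, 1.614, 0.005, 1.111, -0.053], TCP at [0.16, -0.604, 0.205] pointing down, gripper open.
Joint ranges: [-2.81, 2.81], [-0.39, 2.02], [-1.27, 1.25], [0.06, 2.57], [-1.19, 4.33], [0.19, 2], [-2.82, 2.82]. Speed limits (rad/s): [1.89, 1.89, 2.39, 2.39, 3.01, 3.01, 3.01].

## Interface

Orientations are given as [roll, pitch, yaw] about the fixed x, y, z axes, in that order (R = Rz(yaw) Ry(pitch) Rx(roll)).
In Python, from plant import manip, imaging gives the robot as it stands.
- The arm moves only by the tool step_arm, never from a script. Its argument "plan" is a list of rows, each an object of numbers: "tx", "ty", "tz": the shift along the world's x, y, z in mm; "twist": the turn about the world's z in rad; "gripper": the finger opening in mm, from 0 to 94. In form: [{"tx": .., "ty": .., "tz": .., "twist": .., "gripper": ..}, ...]. A call has 1 to 5 rows; each row is the pose to reach, as a shift and turn from the pose commanded when the call began; what a row does not reach only later rows make up. A row lasts 1/8 s, in which the tool goes at most 62.5 mm and 10.7 degrees, less where a joint would pass 70% of its speed; a pose out of reach is approached as far as the arm can. A call with a gripper value outside its range is refused whole. The fingers move at their own pace and stop on an object; the grip force is fixed at half the most. Time passes only in rows, so rows that repeat a pose let the fingers close. It gives the time, the measured TCP pose, the force, the opening and the grip force at its end, in the units of the state.
- manip.get_obs(): the state, without advancing time (a new reading comes with each control period).
- imaging.read_camera(name): name is "scene" or "side" or "wrist"; returns a dict with "img" (384x512x3 uint8, red, green, blue), "K" (3x3 intrinsics, pixels), "rvec" (rotation vector, rad) and "tvec" (3), from world to camera coordinates, as OpenCV has them. Camera axes: x right, y down, z forward; pixel columns grow to the right and rows downward; lengths in m; the calibration is good to about 2 mm. A picture is of the moment at which its call begins. There is no depth.
- manip.sign_off(): hands the job in; it is judged then, once.
The state is a dict: "clock": time; "joint_positions": joint angles; "qd": joint speeds; "effort": joint torques, N m; "tcp_pos": TCP position; "orientation": TCP orientation; "force": force on the tool from outside, world axes, zero at the start; "ft_torque": the same for the moment, N m; "opening": finger opening in m; "grasp_force": force on a finger pad.
Only numpy, scipy, OpenCV 4.12 (cv2) and the standard library are available. Lean on these libraries where they do the work, as an engineer would, in place of code of your own. Each camera call takes 0.05 s, during which the arm holds its last target. There are 200 camera calls.

## Task

Throw the gear lever on the white food chopper into the notch with the green button and leave it there. Then turn the chopper's sprung pulse dial clockwise past its first two clicks to the third, pointer at the red tick, and hold it there against its spring: finish while still holding it. Do not start turning the dial before the lever is in its notch, and do not disturb the jars, tin and salt shaker standing round the chopper.

Things in the scene. Friction and masses are not known exactly. Their poses are not given: they have to be found in the camera images.
- chopper: white food chopper, fixed. Origin: underside, on the worktop; x to its back, y to its left, z up. Console x -135 to -10, y -150 to 150 mm, flat grey deck at z 100 mm; behind it a clear bowl with flat lid (z 151 mm, radius 66, centre x +62). On the deck: gear lever at the left (pivot x -30, y +70), pulse dial at the right (axis x -75, y -85)
- lever (a joint): gear lever, vertical pivot, rad. 0 = neutral, pointing to the chopper's front; positive = clockwise from above, nose to the chopper's left. Sprung notches at 0, +-0.4, +-0.8, ribs between; stops at +-0.95. Let go within 0.15 rad of a notch it snaps in and stays; passing a rib takes about 5 N at the pin. Starts in neutral
- lever_pin (a point): centre of the top of the lever's upright black grip pin: 14 mm diameter, 34 mm tall above the flat steel arm, 58 mm from the pivot; top 144 mm above the worktop, arm's upper face 111 mm
- lever_nose (a point): point just beyond the lever's nose, 84 mm from the pivot, 102 mm above the worktop; it lies over a button's centre when the lever is in that button's notch
- mark_green: green round button, 16 mm diameter, 3 mm high, fixed in the deck outside the notch to use; 84 mm from the lever's pivot, at lever angle -0.8, -0.4, +0.4 or +0.8. Origin: underside centre. The other three of these notches have black buttons; neutral has none
- dial (a joint): pulse dial, vertical axis, rad. 0 = rest, positive = clockwise from above. Its spring returns it to 0 from anywhere (0.06 N m at rest, 0.13 N m at third click). Clicks (ripple 0.04 N m) at 0.4, 0.8, 1.2; white ticks at 0, 0.4, 0.8, wide red tick at 1.2. It can be wound on to a stop at 1.5, which is too far
- dial_top (a point): centre of the dial's top, on its axis, 138 mm above the worktop. Black bar grip 14 mm thick, 48 long, 28 tall across a disc of radius 27 (disc's top 110 mm up). Site x axis: along the bar to its pointer end (white line). At rest the pointer looks to the chopper's front, turned 0.6 rad to its right (-y); at the third click 0.6 rad to its left
- jar_small: small jam jar with grey lid, 58 mm diameter, 85 mm tall, bystander left of the chopper; origin at its underside
- tin_small: small tin, 58 mm diameter, 72 mm tall, bystander behind the console's left; origin at its underside
- salt_shaker: salt shaker with grey cap, 44 mm diameter, 90 mm tall, bystander right of the chopper; origin at its underside
- spice_b: glass spice jar with red cap, 47 mm square, 97 mm tall, bystander behind the console's right; origin at its underside

How it is judged:
On the way, in this order (a step that is already met when the one before it is completed fails the run):
1. the lever rests in the notch with the green button (horizontal distance between lever_nose and mark_green below 0.008 m and velocity of joint lever between -0.2 and 0.2 rad/s), for 0.2 s.
2. the fingers hold the dial at the third click (value of joint dial between 1.05 and 1.35 rad and contact force between dial and the fingers above 1 N), for 0.3 s.
At the end, for the whole second after the job is handed in: The lever's nose is within 8 mm of the green button's centre with nothing of the robot pushing on the lever, and the fingers hold the dial (over 1 N of contact) at 1.05 to 1.35 rad, i.e. within 0.15 rad of the third click (all of step 2 and horizontal distance between lever_nose and mark_green below 0.008 m and not (contact force between lever and the arm above 0.5 N) and not (contact force between lever and the fingers above 0.5 N)); the arm keeps its last pose, push and grip.
It fails at once if the dial is turned (beyond 0.25 rad) while the lever is not in the green button's notch (value of joint dial above 0.25 rad and horizontal distance between lever_nose and mark_green above 0.012 m).
It fails at once if the jam jar is shifted by more than 20 mm (distance of jar_small from where it was at the start of the episode above 0.02 m).
It fails at once if the tin is shifted by more than 20 mm (distance of tin_small from where it was at the start of the episode above 0.02 m).
It fails at once if the salt shaker is shifted by more than 20 mm (distance of salt_shaker from where it was at the start of the episode above 0.02 m).
It fails at once if the spice jar is shifted by more than 20 mm (distance of spice_b from where it was at the start of the episode above 0.02 m).
It also fails if it takes over 40 s, if anything falls off the work surface, if the arm or the gripper's body presses on something with over 40 N, if the wrist force passes 120 N, or if a joint passes its speed limit or range.

## Working session

There is one attempt and no reset: what is moved stays moved. The work goes in short steps, Python scripts to look and compute and a tool call to move; the robot and the scene stay as the last step left them, time stands still between calls to the robot, and variables do not carry over. Pictures are saved under pics/ and viewed, at most 10 in all, crops included, and the job is handed in when it is done.

Besides the shell and the picture viewer there is one more tool, called after "Emit:" as a command line: name --argument value ..., lists and objects as JSON in quotes. step_arm: Moves the arm, as the interface text tells. Its arguments: {"type":"object","properties":{"plan":{"type":"array"}},"required":["plan"]}

```bash
mkdir -p pics; python3 - <<'E'
from plant import manip, imaging
import cv2,numpy as np
o=manip.get_obs(); print(o)
for n in ["scene","side"]:
    r=imaging.read_camera(n); np.savez(n+"0.npz",**r)
    cv2.imwrite(f"pics/{n}0.png",cv2.resize(r["img"][:,:,::-1],None,fx=1.5,fy=1.5))
    R=cv2.Rodrigues(np.array(r["rvec"]))[0]; print(n,r["K"],-R.T@np.ravel(r["tvec"]),R[2])
E
```

```text
{'clock': 0.0, 'joint_positions': array([ 1.27050384,  0.41796258, -0.0102726 ,  1.61416875,  0.00471812,
        1.11072006, -0.05301503]), 'qd': array([ 0.0010986 , -0.00142556,  0.00049857,  0.00110813, -0.00141392,
       -0.00067391,  0.00053468]), 'effort': array([ 1.12905916e-03, -8.51251173e+01,  6.38859160e-01, -4.25999451e+01,
       -4.87931608e-02,  1.84941490e-02,  1.52930784e-04]), 'tcp_pos': array([ 0.15981217, -0.60382706,  0.20483484]), 'orientation': array([-3.14036249e+00,  1.20710052e-04,  2.58766018e-01]), 'force': array([-0.5713192 ,  0.48552288,  0.06369005]), 'ft_torque': array([ 0.0262512 , -0.00760544,  0.05041266]), 'grasp_force': 0.0, 'opening': 0.09390123035384773}
scene [[397.95899663   0.         252.12650467]
 [  0.         397.95899663 194.04021019]
 [  0.           0.           1.        ]] [0.17701451 0.69987065 0.63997766] [ 0.46769163 -0.69225537 -0.54958806]
side [[389.11973971   0.         258.83722018]
 [  0.         389.11973971 190.13414267]
 [  0.           0.           1.        ]] [ 0.55411476 -0.7827541   0.68309389] [ 0.07743198  0.81488705 -0.5744244 ]
```

View pics/scene0.png

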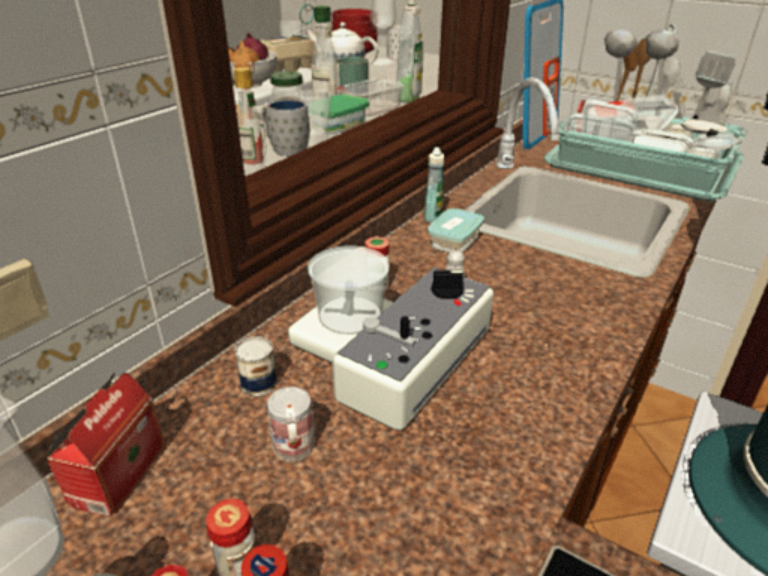

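View pics/side0.png

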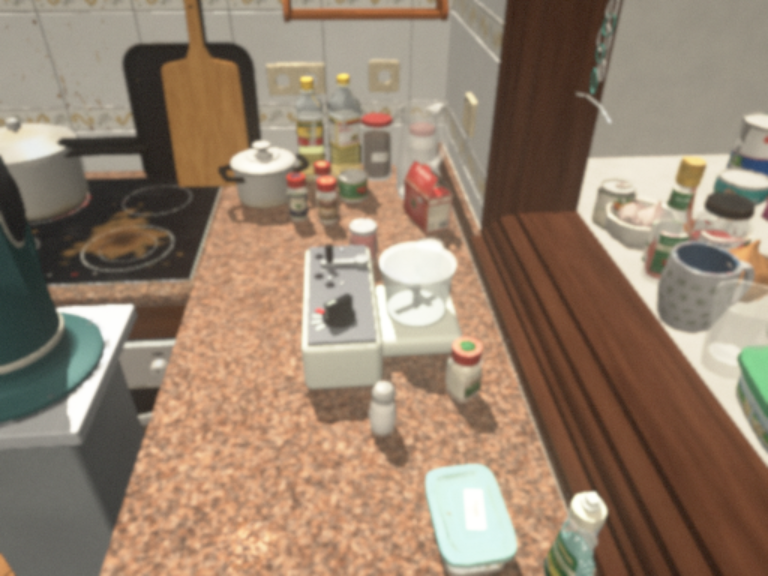

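The green button is at scene ~(381,365)/1.5, at the left-most notch (looks like +0.8). The lever pin is at (406,327)/1.5, the dial at (447,285)/1.5 and the red tick at (458,302)/1.5. The side view shows the same layout, with the salt shaker to the right and the arm out of view.

```bash
cat > h.py <<'E'
import cv2,numpy as np
def ray(r,uv,z):
    R=cv2.Rodrigues(np.array(r["rvec"]))[0]; c=-R.T@np.ravel(r["tvec"])
    uv=np.atleast_2d(uv).astype(float)
    d=np.c_[uv,np.ones(len(uv))]@np.linalg.inv(r["K"]).T@R
    return c+d*((z-c[2])/d[:,2])[:,None]
def proj(r,P):
    return cv2.projectPoints(np.atleast_2d(P).astype(float),np.array(r["rvec"]),np.array(r["tvec"]),np.array(r["K"]),None)[0][:,0]
def blobs(m,amin=4):
    n,l,s,c=cv2.connectedComponentsWithStats(m.astype(np.uint8))
    return [(s[i,4],c[i]) for i in range(1,n) if s[i,4]>=amin]
E
python3 - <<'E'
from h import *
win={"scene":(215,175,335,285),"side":(195,155,260,262)}
for n,(x0,y0,x1,y1) in win.items():
    r=dict(np.load(n+"0.npz")); im=r["img"]
    m=np.zeros(im.shape[:2],bool); m[y0:y1,x0:x1]=1
    h=cv2.cvtColor(im,cv2.COLOR_RGB2HSV).astype(int); H,S,V=h[...,0],h[...,1],h[...,2]
    for nm,mm,z in [("green",(H>45)&(H<80)&(S>110)&m,.103),("red",((H<6)|(H>174))&(S>150)&m,.1),("black",(V<50)&m,.103)]:
        for a,c in blobs(mm): print(n,nm,a,c.round(1),ray(r,c,z)[0].round(4))
    g=(S<40)&(V>75)&(V<150)&m
    nn,l,s,c=cv2.connectedComponentsWithStats(g.astype(np.uint8)); k=1+s[1:,4].argmax()
    ys,xs=np.nonzero(l==k); w=ray(r,np.c_[xs,ys],.1)[:,:2]*1000
    print(n,"deck",len(xs),cv2.minAreaRect(w.astype(np.float32)))
    cr=im[y0:y1,x0:x1,::-1]; cv2.imwrite(f"pics/c_{n}.png",cv2.resize(cr,None,fx=5,fy=5,interpolation=cv2.INTER_CUBIC))
E
```

```text
scene green 29 [254.  242.9] [0.5277 0.1736 0.103 ]
scene red 14 [304.5 201. ] [ 0.5152 -0.0258  0.1   ]
scene black 328 [297.8 189.6] [ 0.5509 -0.0576  0.103 ]
scene black 77 [269.5 218. ] [0.5466 0.0828 0.103 ]
scene black 14 [283.1 214.1] [0.5289 0.0526 0.103 ]
scene black 19 [284.4 223.1] [0.5096 0.0801 0.103 ]
scene black 23 [268.6 238.7] [0.5099 0.1454 0.103 ]
scene deck 2621 ((571.23974609375, 43.382240295410156), (160.315673828125, 282.8333740234375), 0.4541577994823456)
side deck 210 ((544.5679931640625, -27.591270446777344), (52.35662078857422, 101.46761322021484), 4.625768184661865)
```

View pics/c_scene.png

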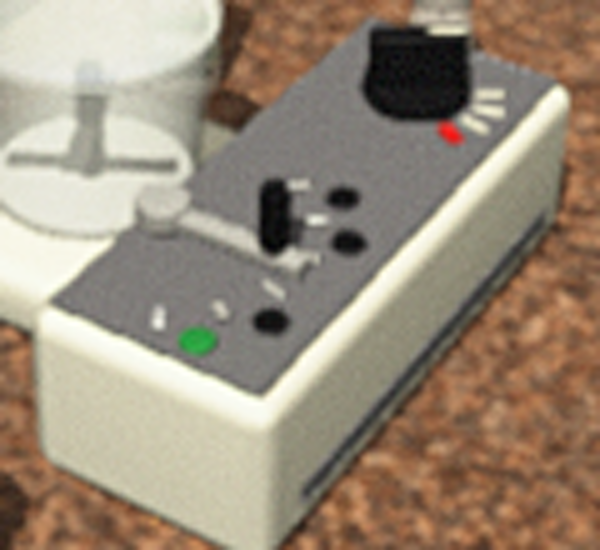

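View pics/c_side.png

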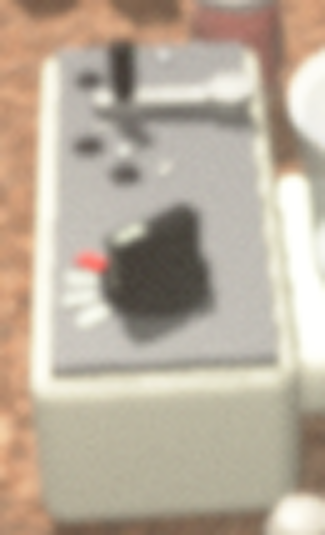

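Four buttons in rigid agreement (±0.8 pair 121 mm apart, 120.5 expected): pivot ≈ (0.587, 0.113), yaw ≈ 0, green at +0.8, dial ≈ (0.542, -0.042); the red tick fits this too. Pin ≈ (0.529, 0.113). I'll approach it.

Emit:
step_arm --plan '[{"tx":27,"ty":52,"tz":10,"twist":-0.05,"gripper":40},{"tx":54,"ty":104,"tz":20,"twist":-0.1,"gripper":40},{"tx":81,"ty":156,"tz":30,"twist":-0.15,"gripper":40},{"tx":108,"ty":208,"tz":30,"twist":-0.2,"gripper":40},{"tx":135,"ty":260,"tz":30,"twist":-0.26,"gripper":40}]'

```text
clock: 0.72
tcp_pos: [0.2955, -0.3423, 0.2354]
orientation: [3.141, 0.0, -0.003]
force: [0.1, -0.3, 0.7]
opening: 0.0475
grasp_force: 0.0
```

Emit:
step_arm --plan '[{"tx":27,"ty":52,"gripper":40},{"tx":54,"ty":104,"gripper":40},{"tx":81,"ty":156,"gripper":40},{"tx":108,"ty":208,"gripper":40},{"tx":135,"ty":260,"gripper":40}]'

```text
validation failed for argument at $.pl...
```

Emit:
step_arm --plan '[{"tx":27,"ty":52,"gripper":40},{"tx":54,"ty":104,"gripper":40},{"tx":81,"ty":156,"gripper":40},{"tx":99,"ty":197,"gripper":40},{"tx":99,"ty":197,"gripper":40}]'

```text
validation failed for argument at $.pl...
```

Emit:
step_arm --plan '[{"tx":27,"ty":52,"tz":0,"twist":0,"gripper":40},{"tx":54,"ty":104,"tz":0,"twist":0,"gripper":40},{"tx":81,"ty":156,"tz":0,"twist":0,"gripper":40},{"tx":108,"ty":208,"tz":0,"twist":0,"gripper":40},{"tx":135,"ty":260,"tz":0,"twist":0,"gripper":40}]'

```text
clock: 1.35
tcp_pos: [0.4304, -0.0824, 0.2355]
orientation: [3.141, -0.0, -0.001]
force: [1.1, -0.4, 0.2]
opening: 0.0402
grasp_force: 0.0
```

Emit:
step_arm --plan '[{"tx":27,"ty":52,"tz":0,"twist":0,"gripper":40},{"tx":54,"ty":104,"tz":0,"twist":0,"gripper":40},{"tx":81,"ty":156,"tz":-10,"twist":0,"gripper":40},{"tx":98,"ty":195,"tz":-40,"twist":0,"gripper":40},{"tx":98,"ty":195,"tz":-60,"twist":0,"gripper":40}]'

```text
clock: 1.98
tcp_pos: [0.5278, 0.1141, 0.1738]
orientation: [-3.14, 0.001, 0.003]
force: [-0.2, -1.7, -0.1]
opening: 0.0402
grasp_force: 0.0
```

```bash
python3 - <<'E'
from h import *
from plant import manip, imaging
o=manip.get_obs(); print(o["clock"],o["tcp_pos"],o["orientation"])
ims=[]
for n in ["wrist","side"]:
    r=imaging.read_camera(n); np.savez(n+"1.npz",**r)
    im=r["img"][:,:,::-1].copy()
    for P in [(.5288,.113,.144),(.542,-.042,.138),(.5283,.1733,.103)]:
        p=proj(r,P)[0]; print(n,p)
        if abs(p).max()<600: cv2.circle(im,tuple(int(v) for v in p),2,(255,0,255),1)
    if n=="side": im=cv2.resize(im[140:270,180:350],(512,384))
    ims.append(im)
cv2.imwrite("pics/m1.png",cv2.resize(np.vstack(ims)[:, :],(400,600)))
E
```

```text
1.975 [0.52779008 0.11412816 0.17382203] [-3.13995728e+00  1.48728406e-03  2.99452297e-03]
wrist [261.02044559 218.05697552]
wrist [467.29526246 199.24188238]
wrist [191.82773098 201.78787244]
side [217.92506618 163.5516769 ]
side [223.82446549 199.59616917]
side [218.43243599 164.95170058]
```

View pics/m1.png

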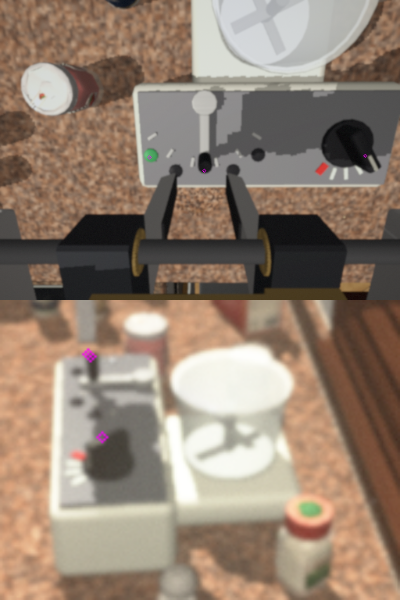

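The wrist view shows the pin centred between the fingers (predicted spot on the pin top). The dial prediction looks several mm off, so I'll measure the dial and console better.

```bash
python3 - <<'E'
from h import *
r=dict(np.load("wrist1.npz")); im=r["img"]
h=cv2.cvtColor(im,cv2.COLOR_RGB2HSV).astype(int); H,S,V=h[...,0],h[...,1],h[...,2]
m=np.zeros(V.shape,bool); m[110:235,170:512]=1
for nm,mm,z in [("green",(H>45)&(H<80)&(S>90)&m,.103),("red",((H<8)|(H>172))&(S>140)&m,.1),("black",(V<55)&m,.103)]:
    for a,c in blobs(mm,12): print(nm,a,c.round(1),ray(r,c,z)[0].round(4))
x0,y0=395,140
cr=cv2.resize(im[y0:y0+100,x0:x0+110,::-1],None,fx=5,fy=5,interpolation=cv2.INTER_CUBIC)
s=dict(np.load("side1.npz")); si=s["img"][180:240,200:250,::-1]
cr2=cv2.resize(si,(250,300),interpolation=cv2.INTER_CUBIC)
out=np.zeros((500,800,3),np.uint8); out[:,:550]=cr; out[:300,550:]=cr2
cv2.imwrite("pics/d1.png",out)
E
```

```text
green 219 [192.7 198.5] [0.5313 0.1723 0.103 ]
red 124 [411.6 215.7] [ 0.5147 -0.0227  0.1   ]
black 3440 [446.8 184.8] [ 0.5442 -0.0474  0.103 ]
black 199 [329.9 197.1] [0.5329 0.0525 0.103 ]
black 356 [262.  207.9] [0.5228 0.1117 0.103 ]
black 131 [298.6 216.7] [0.5146 0.0791 0.103 ]
black 147 [226.  220.6] [0.5108 0.1438 0.103 ]
black 34 [291.3 230.2] [0.5016 0.0852 0.103 ]
```

View pics/d1.png

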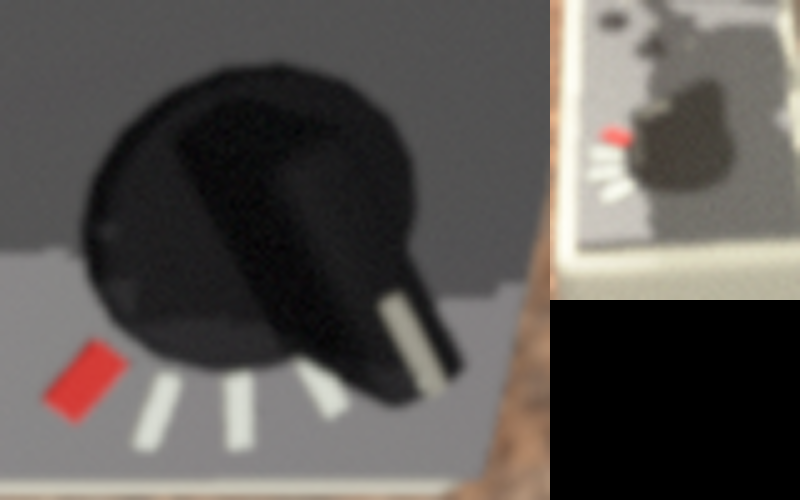

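The wrist disc ellipse centre is at about full-image (445,183), which puts the dial near (0.546, -0.044). Merging with the scene view gives pivot (0.5885, 0.1125), yaw about 0.013, pin about (0.5305, 0.113). I'll grip the pin.

Emit:
step_arm --plan '[{"tx":2,"ty":-1,"tz":-40,"twist":0,"gripper":40},{"tx":2,"ty":-1,"tz":-57,"twist":0,"gripper":40},{"tx":2,"ty":-1,"tz":-57,"twist":0,"gripper":0},{"tx":2,"ty":-1,"tz":-57,"twist":0,"gripper":0},{"tx":2,"ty":-1,"tz":-57,"twist":0,"gripper":0}]'

```text
clock: 2.7
tcp_pos: [0.5305, 0.1099, 0.1196]
orientation: [-3.141, -0.002, -0.001]
force: [-1.2, -1.9, 2.4]
opening: 0.013
grasp_force: 21.1
```

Emit:
step_arm --plan '[{"tx":1,"ty":11,"tz":0,"twist":0,"gripper":0},{"tx":4,"ty":22,"tz":0,"twist":0,"gripper":0},{"tx":10,"ty":33,"tz":0,"twist":0,"gripper":0},{"tx":17,"ty":42,"tz":0,"twist":0,"gripper":0},{"tx":17,"ty":42,"tz":0,"twist":0,"gripper":0}]'

```text
clock: 3.32
tcp_pos: [0.5479, 0.1524, 0.1191]
orientation: [-3.141, -0.002, -0.001]
force: [1.7, -1.0, 7.9]
opening: 0.0131
grasp_force: 30.0
```

Emit:
step_arm --plan '[{"tx":0,"ty":0,"tz":0,"twist":0,"gripper":40},{"tx":0,"ty":0,"tz":0,"twist":0,"gripper":40},{"tx":0,"ty":0,"tz":0,"twist":0,"gripper":40},{"tx":0,"ty":0,"tz":40,"twist":0,"gripper":40},{"tx":0,"ty":0,"tz":90,"twist":0,"gripper":40}]'

```text
clock: 3.95
tcp_pos: [0.5462, 0.1517, 0.2088]
orientation: [-3.142, 0.002, -0.001]
force: [0.3, -0.6, 1.4]
opening: 0.0399
grasp_force: 0.0
```

```bash
python3 - <<'E'
from h import *
from plant import manip, imaging
o=manip.get_obs(); print(o["clock"],o["tcp_pos"],o["orientation"])
r=imaging.read_camera("wrist"); np.savez("wrist2.npz",**r)
cv2.imwrite("pics/w2.png",r["img"][:,:,::-1])
E
```

```text
3.95 [0.5462115  0.15171478 0.20881935] [-3.14153923e+00  2.20574522e-03 -1.00245796e-03]
```

View pics/w2.png

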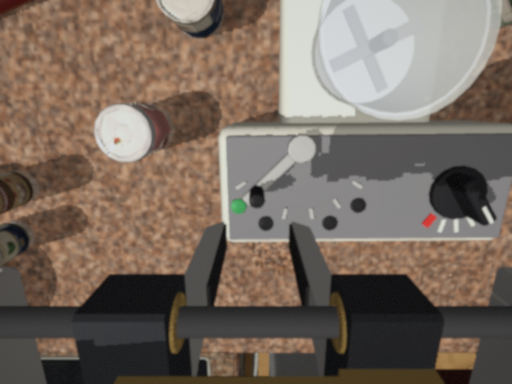

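The lever arm now points straight at the green button (238,206), nose next to it, with the other bystanders untouched. On to the dial.

Emit:
step_arm --plan '[{"tx":0,"ty":-50,"tz":0,"twist":0.15,"gripper":50},{"tx":0,"ty":-100,"tz":0,"twist":0.3,"gripper":50},{"tx":0,"ty":-150,"tz":0,"twist":0.45,"gripper":50},{"tx":0,"ty":-196,"tz":-10,"twist":0.61,"gripper":50},{"tx":0,"ty":-196,"tz":-20,"twist":0.61,"gripper":50}]'

```text
clock: 4.62
tcp_pos: [0.5467, -0.0481, 0.1877]
orientation: [3.141, 0.001, 0.606]
force: [1.1, 0.4, -0.5]
opening: 0.0499
grasp_force: 0.0
```

```bash
python3 - <<'E'
from h import *
from plant import manip, imaging
o=manip.get_obs(); print(o["clock"],o["tcp_pos"],o["orientation"])
r=imaging.read_camera("wrist"); np.savez("wrist3.npz",**r); im=r["img"][:,:,::-1].copy()
c=np.array([.546,-.044]); y=.013
for a,rad,z in [(0,0,.138)]+[(a,24,.138) for a in (-.6,np.pi-.6)]+[(a,27,.11) for a in np.arange(0,6.3,.4)]:
    P=[c[0]-rad/1e3*np.cos(a-y),c[1]+rad/1e3*np.sin(a-y),z]
    p=proj(r,P)[0]; cv2.circle(im,tuple(int(round(v)) for v in p),2,(255,0,255),-1)
p=proj(r,[*c,.138])[0]; print(p)
x0,y0=max(0,int(p[0])-100),max(0,int(p[1])-75)
cv2.imwrite("pics/w3.png",cv2.resize(im[y0:y0+150,x0:x0+200],None,fx=4,fy=4)); print(x0,y0)
E
```

```text
4.625 [ 0.54668017 -0.04806525  0.18772622] [3.14119891e+00 7.83711498e-04 6.05856576e-01]
[253.6935736  209.23832927]
153 134
```

View pics/w3.png

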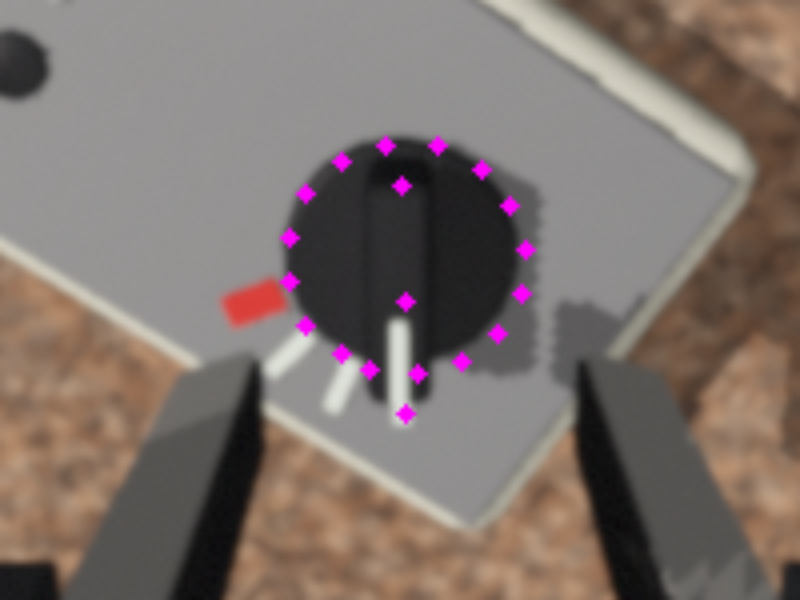

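The projected dial ring and bar coincide with the picture to within about 1 mm, and the bar is in line with the pads. I'll shift +4.5 mm in y, descend and grip.

Emit:
step_arm --plan '[{"tx":-1,"ty":4.5,"tz":-20,"twist":0,"gripper":50},{"tx":-1,"ty":4.5,"tz":-50,"twist":0,"gripper":50},{"tx":-1,"ty":4.5,"tz":-71,"twist":0,"gripper":50},{"tx":-1,"ty":4.5,"tz":-71,"twist":0,"gripper":0},{"tx":-1,"ty":4.5,"tz":-71,"twist":0,"gripper":0}]'

```text
clock: 5.3
tcp_pos: [0.5464, -0.0388, 0.1183]
orientation: [3.141, -0.001, 0.609]
force: [0.5, -0.1, 0.2]
opening: 0.0337
grasp_force: 0.0
```

Emit:
step_arm --plan '[{"tx":0,"ty":0,"tz":0,"twist":0,"gripper":0},{"tx":0,"ty":0,"tz":0,"twist":0,"gripper":0},{"tx":0,"ty":0,"tz":0,"twist":0,"gripper":0}]'

```text
clock: 5.68
tcp_pos: [0.5479, -0.0417, 0.1184]
orientation: [3.138, -0.002, 0.607]
force: [11.6, -10.4, -3.2]
opening: 0.0136
grasp_force: 30.0
```

A side load of about 15 N means the target is a few mm off the axis, so I'll recentre along that force.

Emit:
step_arm --plan '[{"tx":2,"ty":-3,"tz":0,"twist":0,"gripper":0},{"tx":2,"ty":-3,"tz":0,"twist":0,"gripper":0}]'

```text
clock: 5.92
tcp_pos: [0.5481, -0.0419, 0.1183]
orientation: [-3.141, -0.001, 0.609]
force: [-3.4, 3.7, 10.9]
opening: 0.0138
grasp_force: 30.0
```

Emit:
step_arm --plan '[{"tx":-1,"ty":-1,"tz":0,"twist":-0.12,"gripper":0},{"tx":-2,"ty":-1,"tz":0,"twist":-0.24,"gripper":0},{"tx":-2,"ty":-1,"tz":0,"twist":-0.36,"gripper":0},{"tx":-2,"ty":-1,"tz":0,"twist":-0.48,"gripper":0},{"tx":-2,"ty":-1,"tz":0,"twist":-0.6,"gripper":0}]'

```text
clock: 6.55
tcp_pos: [0.5484, -0.0438, 0.1184]
orientation: [-3.141, -0.005, 0.005]
force: [15.0, -3.1, -8.3]
opening: 0.0139
grasp_force: 30.0
```

Emit:
step_arm --plan '[{"tx":2,"ty":0,"tz":0,"twist":-0.12,"gripper":0},{"tx":2,"ty":0,"tz":0,"twist":-0.24,"gripper":0},{"tx":2,"ty":0,"tz":0,"twist":-0.36,"gripper":0},{"tx":2,"ty":0,"tz":0,"twist":-0.48,"gripper":0},{"tx":2,"ty":0,"tz":0,"twist":-0.6,"gripper":0}]'

```text
clock: 7.18
tcp_pos: [0.5482, -0.0457, 0.1183]
orientation: [3.14, -0.002, -0.597]
force: [-3.6, -11.9, 8.3]
opening: 0.014
grasp_force: 30.0
```

Emit:
step_arm --plan '[{"tx":0,"ty":0,"tz":0,"twist":0,"gripper":0},{"tx":0,"ty":0,"tz":0,"twist":0,"gripper":0},{"tx":0,"ty":0,"tz":0,"twist":0,"gripper":0},{"tx":0,"ty":0,"tz":0,"twist":0,"gripper":0}]'

```text
clock: 7.68
tcp_pos: [0.5482, -0.0457, 0.1183]
orientation: [3.14, -0.002, -0.593]
force: [-2.6, -10.7, 8.0]
opening: 0.0136
grasp_force: 30.0
```

```bash
python3 - <<'E'
from h import *
from plant import manip, imaging
o=manip.get_obs(); print(o["tcp_pos"],o["orientation"],o["force"],o["ft_torque"])
r=imaging.read_camera("wrist"); s=imaging.read_camera("scene")
a=cv2.resize(r["img"][100:340,60:460,::-1],(400,240),interpolation=cv2.INTER_CUBIC)
b=cv2.resize(s["img"][165:285,210:340,::-1],(400,369),interpolation=cv2.INTER_CUBIC)
out=np.zeros((600,800,3),np.uint8)
out[:480]=cv2.resize(a,(800,480)); out[:370-1,:400]=out[:369,:400]
cv2.imwrite("pics/w4.png",np.hstack([cv2.resize(a,(400,369)),b]))
E
```

```text
[ 0.54817672 -0.04570257  0.1182879 ] [ 3.14023008e+00 -1.85920423e-03 -5.92861315e-01] [ -2.6455864  -10.66704328   7.95775623] [-2.46142096  0.52905975  0.18600682]
```

View pics/w4.png

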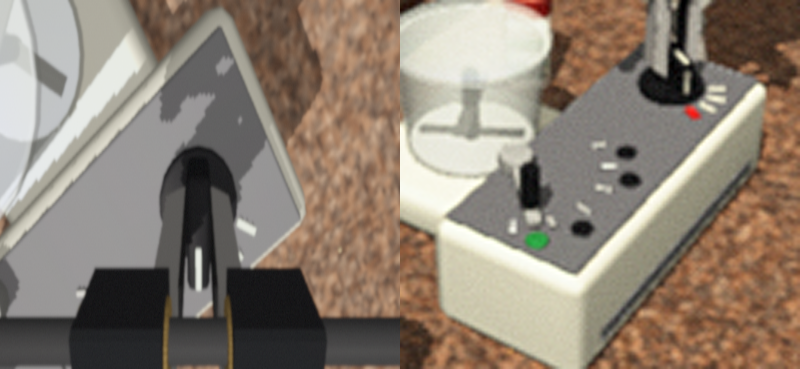

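The wrist view shows the bar flush between the fingers with its white line straight. The scene view shows the pointer at the red tick (693,112) and the lever at the green button (537,240). The tool turned 1.20 rad in total, so I'm handing in.

```bash
python3 -c "
from plant import manip
print(manip.sign_off())"
```

```text
the job is handed in; nothing more can be done
None
```

The lever is in the green-button notch, and the fingers are holding the dial at the third click, with the pointer at the red tick; the job is handed in, with no verdict returned.

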